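Knock a shell cup out of its socket with the lever and set it to dry

ROBOT

A 6-joint arm with a two-finger parallel gripper is mounted at the origin on the work surface. World frame = base frame: x ahead of the robot, y to its left, z up, the work surface at z = 0. Lengths are in mm, angles in rad, forces in N, time in s.
With the tool pointing down it reaches from about 375 to 975 mm from the base axis. Payload 3.8 kg.
Tool frame: the origin (TCP) lies at the very end of the fingers, on their centre line; the grasp point (between the pads) lies 19 mm behind it (arm.grip_depth is the distance from the TCP to the grasp point, in mm); z points along the fingers, y is the line along which they close (so a half turn about z gives the same grasp; the last joint's range is limited). The gripper opens to 85 mm and grips with 20 to 120 N. Pads are 22 mm wide; open, the fingers measure 114 mm over their backs; the gripper's body (76 mm by 85 mm) begins 54 mm behind the grasp point. The pads swing forward as they close: fully open they stand 13 mm farther back than shut.
Start: joints at [-0.037, 0.264, 1.604, -0, 1.274, -0.037], TCP at [674.995, -0.002, 231.28] pointing down, gripper open.
Joint ranges: [-2.63, 2.63], [-0.94, 2.18], [0.31, 2.57], [-1.31, 4.45], [0, 2.66], [-2.55, 2.55]. Speed limits (rad/s): [2.57, 2.57, 3.14, 3.14, 3.14, 3.14].

INTERFACE

Orientations are given as a rotation vector (axis times angle).
In Python, from cell import state, eyes, arm gives the robot as it stands.
- The arm moves only by the tool carry_out, never from a script. Its argument "motion" is a list of rows, each a list of 3 entries, a list of its own where there are three numbers: the shift along the world's x, y, z in mm, then the turn about the world's z in rad, then the finger opening in mm, from 0 to 85.4. A call has exactly 5 rows; each row is the pose to reach, as a shift and turn from the pose commanded when the call began; what a row does not reach only later rows make up. A row lasts 1/12 s, in which the tool goes at most 41.7 mm and 7.16 degrees, less where a joint would pass 70% of its speed; a pose out of reach is approached as far as the arm can. A call with a gripper value outside its range is refused whole. The fingers move at their own pace and stop on an object; the grip force is fixed at half the most. Time passes only in rows, so rows that repeat a pose let the fingers close, or fill a call up. It gives the time, the measured TCP pose, the force, the opening and the grip force at its end, in the units of the state.
- state(): the state, without advancing time (a new reading comes with each control period).
- eyes.read_camera(name): name is "scene" or "side" or "wrist"; returns the picture (480x640x3 uint8, red, green, blue); there is no depth.
- eyes.get_calibration(name): a dict with "fx", "fy", "cx", "cy" (pixels), "position" and "attitude" of the camera in the world; the wrist camera has in their place "hand_eye" (4x4, takes a point from camera to tool coordinates, whose origin is the TCP and whose axes are the flange's). Camera axes: x right, y down, z forward; pixel columns grow to the right and rows downward; lengths in mm; the calibration is good to about 2 mm. A picture is of the moment at which its call begins: read the wrist's pose just before it. get_calibration takes no time and is no camera call.
- arm.finish_job(): hands the job in; it is judged then, once.
The state is a dict: "t": time; "joint_positions": joint angles; "qvel": joint speeds; "joint_torque": joint torques, N m; "ee_pos": TCP position; "orientation": TCP orientation; "contact_force": force on the tool from outside, world axes, zero at the start; "wrist_torque": the same for the moment, N m; "finger_gap": opening from 0.0 (shut) to 1.0 (fully open); "grasp_force": force on a finger pad.
Only numpy, scipy, OpenCV 4.12 (cv2) and the standard library are available. Lean on these libraries where they do the work, as an engineer would, in place of code of your own. Each camera call takes 0.05 s, during which the arm holds its last target. There are 200 camera calls.

TASK

The finished shell cup sits sunk in the round socket of the knock-out jig, too deep to be held. Press the dished tail of the jig's lever gently down (never harder than 25 N) until you feel it meet the bar under the catch, slide it sideways under the catch until it is past the tooth and let it rise, so that it stays hooked with the cup tipped up at the other end. Then lift the cup out and set it upright in the middle of the empty drying tray, leaving the lever hooked and the other things on the table as they are.

Things in the scene. Friction and masses are not known exactly. Their poses are not given: they have to be found in the camera images.
- jig: The knock-out jig, fixed: plywood board 275 x 120 x 10 mm carrying pivot column, socket and catch. Origin on the table under the pivot. Axes: +x towards the socket (90 mm from the pivot), -x towards the lever's tail, -y towards the side where the catch hooks the lever, +z up. The jig stands turned about z.
- pivot (a point): Point on the jig's column, 65 mm above the table, where the lever both tips and swivels. Axes as the jig's. The lever is a steel bar 10 mm wide and 10 mm thick whose centre line runs through this point.
- pad (a point): Floor centre of the lever's dished steel tail, where to press; 155 mm from the pivot. 46 x 46 mm, open at both ends, with side cheeks 8 mm high, 40 mm apart inside, for closed fingertips to push against sideways. The floor slopes up away from the pivot by 0.23 rad at lever 0, is level at lever 0.23, slopes down beyond. Axes turn with the lever; at lever 0, swivel 0 they are parallel to the jig's.
- lever (a joint): Tipping angle of the lever (rad): 0 at rest, tail up; grows as the tail goes down (dish floor 101 mm above the table at 0, 36 mm at 0.42, 30 mm at 0.46). A spring pushes the tail up with 3 N at 0, 7 N at 0.46, felt at the dish. The bar meets the catch's sill between 0.38 and 0.53: felt as a steep rise of force. Hooked it rests at 0.31 to 0.46.
- swivel (a joint): Sideways angle of the lever about the pivot's upright axis (rad): 0 at rest, grows as the tail goes to the jig's -y (counter-clockwise from above). A weak spring, 1 N at the dish, draws it back. Pressed on the sill, the bar goes under the tooth, is past it from about 0.19 and meets the post at about 0.21. Then let go, it rises about 5 mm to the roof behind the tooth and is hooked.
- sill (a point): Design point of the catch: top of its round sill bar under the lever's start line, 105 mm from the pivot, 36 mm up; jig axes. The catch is clamped by hand: really up to 7 mm higher or lower, unmeasured, to be felt. To -y: a tooth hanging from the roof (10 to 14 mm off, tip 13 mm above the sill, so about 2 mm to spare over the bar), roof 3 mm higher, a post closing the far end at 29 mm.
- socket (a point): Centre of the socket's mouth, in the plane of its top rim, 102 mm above the table. An upright aluminium tube, outside 74 mm, inside 59 mm wide, with a slot towards the pivot for the lever. The cup in it has its rim 2 mm below this plane.
- cup_center (a point): Centre (half-way up) of the shell cup in the socket: dark brown, 54 mm outside diameter, 40 mm high, wall 4 mm, open at the top, about 60 g. +z out of its mouth. Lifted by the hooked lever its rim stands 21 to 37 mm above the socket's rim.
- tray_in (a point): Centre of the inner floor of the drying tray: wood, 140 mm square outside, wall 6 mm thick and 16 mm high, floor 6 mm above the table. Axes along its sides. It does not move.
- ladle_a: Bystander, not to be disturbed: long-handled ladle, dark shell bowl 80 mm wide, brown handle, about 290 mm long. Origin at its underside.
- ladle_b: Bystander, not to be disturbed: a second ladle, as the first. Origin at its underside.
- spare_cup: Bystander, not to be disturbed: shell cup of the same kind as the one in the socket, standing on the table; not to be used. Origin at its underside.
- lacquer_bowl: Bystander, not to be disturbed: black bowl 100 mm wide, 45 mm high. Origin at its underside.
- bottle_a: Bystander, not to be disturbed: amber bottle 48 mm wide, 140 mm high with white cap. Origin at its underside.
- bottle_b: Bystander, not to be disturbed: a second amber bottle, the same. Origin at its underside.
- brush: Bystander, not to be disturbed: brush lying on the table. Origin at its underside.
Mind the look-alikes: they are no part of the job. Leave any purple or red look-alike of the part that bears cup_center alone.

How it is judged:
By the outcome, as a careful person would: the job done as asked, in the order asked, and still so for the second after the job is handed in, with the robot touching nothing.
It also fails if it takes over 72 s, if anything falls off the work surface, if the arm or the gripper's body presses on something with over 40 N, if the wrist force passes 120 N, or if a joint passes its speed limit or range.

## Working session

There is one attempt and no reset: what is moved stays moved. The work goes in short steps, Python scripts to look and compute and a tool call to move; the robot and the scene stay as the last step left them, time stands still between calls to the robot, and variables do not carry over. Pictures are saved under pics/ and viewed, at most 14 in all, crops included, and the job is handed in when it is done.

Besides the shell and the picture viewer there is one more tool, called by a JSON object that holds its "method" and its "body". carry_out: Moves the arm, as the interface text tells. Its arguments: {"type":"object","properties":{"motion":{"type":"array"}},"required":["motion"]}

```bash
mkdir -p pics; ls
cat > h.py <<'E'
import numpy as np, cv2
from scipy.spatial.transform import Rotation as R
from cell import state, eyes, arm
def snap(n,f):
    im=eyes.read_camera(n); cv2.imwrite('pics/'+f,im[:,:,::-1]); return im
E
python3 - <<'E'
from h import *
for n in ("scene","side"):
    snap(n,n+"0.png"); print(eyes.get_calibration(n))
print(eyes.get_calibration("wrist")); print(state())
E
```

```text
pics
{'fx': 548.900418152692, 'fy': 548.900418152692, 'cx': 324.35496605491426, 'cy': 243.40517540040096, 'position': array([1151.873309  ,  505.5364148 , 1166.18251086]), 'attitude': array([-1.207997  , -2.48638889,  0.80722653])}
{'fx': 447.149126697296, 'fy': 447.149126697296, 'cx': 319.011972974825, 'cy': 245.12057443192936, 'position': array([ 381.390446  , -789.30015889,  725.05215579]), 'attitude': array([-2.23477521,  0.23447217, -0.10740167])}
{'fx': 395.96278106555525, 'fy': 395.96278106555525, 'cx': 318.1996213223997, 'cy': 241.95395871149995, 'hand_eye': array([[ 5.96454874e-04, -9.44962464e-01, -3.27178217e-01,
         8.46450043e+01],
       [ 9.99999818e-01,  5.34924724e-04,  2.78047179e-04,
         5.71501313e-01],
       [-8.77284300e-05, -3.27178324e-01,  9.44962611e-01,
        -1.42783625e+02],
       [ 0.00000000e+00,  0.00000000e+00,  0.00000000e+00,
         1.00000000e+00]])}
{'t': 0.1, 'joint_positions': array([-3.69401901e-02,  2.64712662e-01,  1.60526190e+00, -1.78865769e-05,
        1.27371960e+00, -3.69180818e-02]), 'qvel': array([ 0.00012581, -0.00161697, -0.00442829, -0.00077485, -0.00099935,
        0.00048841]), 'joint_torque': array([ 2.96398039e-04, -5.16707003e+01, -3.68589377e+01,  1.30520286e-05,
        6.22219843e-03,  5.24967299e-05]), 'ee_pos': array([ 6.74320739e+02, -9.82494148e-03,  2.30049846e+02]), 'orientation': array([-2.220379  , -2.22034157,  0.002265  ]), 'contact_force': array([-0.12775894,  0.30658355, -0.48977574]), 'wrist_torque': array([ 0.01957316,  0.02450443, -0.0456345 ]), 'grasp_force': 0.0, 'finger_gap': 0.9987188819472765}
```

View pics/scene0.png

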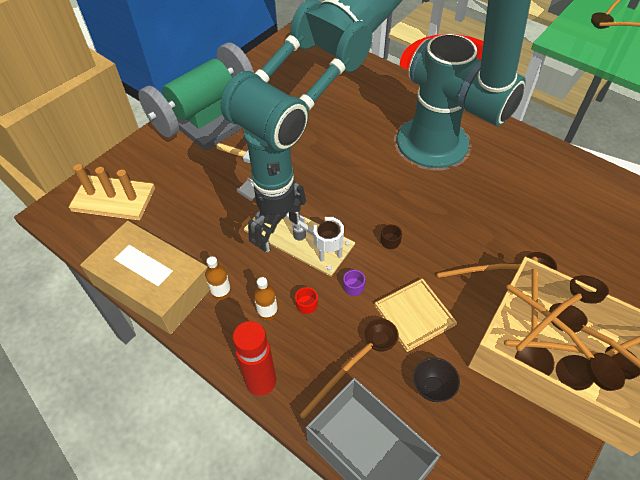

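View pics/side0.png

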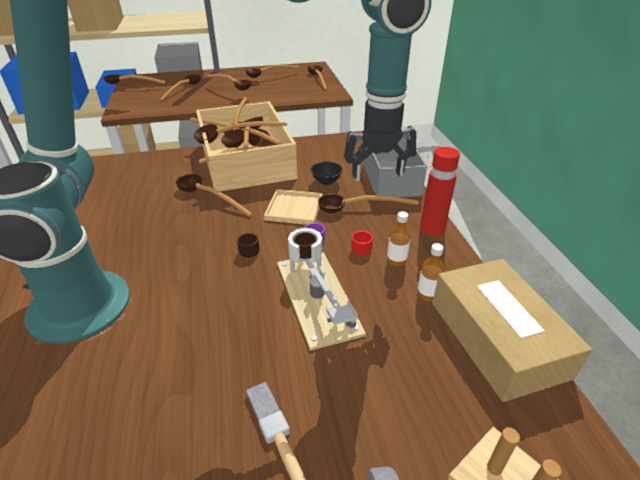

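Scene: socket with the dark brown cup at (329,232), spare cup standing on the table at (391,236), purple (354,282) and red (306,299) look-alikes, tray (415,314). Side: socket (305,240), dish (342,315), tray (294,207). The cup inside the white tube on the board is the one meant. I'll confirm with an enlarged crop and measure.

```bash
cat >> h.py <<'E'
def cam(n):
    c=eyes.get_calibration(n)
    if n=="wrist":
        s=state(); T=np.eye(4); T[:3,:3]=R.from_rotvec(s["orientation"]).as_matrix(); T[:3,3]=s["ee_pos"]
        M=T@np.array(c["hand_eye"]); return c,M[:3,3],M[:3,:3]
    return c,np.array(c["position"]),R.from_rotvec(c["attitude"]).as_matrix()
def plane(k,uv,z):
    c,p,A=k; d=A@np.array([(uv[0]-c["cx"])/c["fx"],(uv[1]-c["cy"])/c["fy"],1]); return p+d*(z-p[2])/d[2]
def proj(k,P):
    c,p,A=k; q=A.T@(np.asarray(P,float)-p); return np.array([c["cx"]+c["fx"]*q[0]/q[2],c["cy"]+c["fy"]*q[1]/q[2]])
E
python3 - <<'E'
from h import *
S,D=cam("scene"),cam("side")
np.set_printoptions(precision=1,suppress=True)
for n,k in (("scene0",S),("side0",D)):
    im=cv2.imread(f"pics/{n}.png"); hsv=cv2.cvtColor(im,cv2.COLOR_BGR2HSV)
    m=cv2.inRange(hsv,(14,50,150),(30,150,255))
    cs,_=cv2.findContours(m,cv2.RETR_EXTERNAL,cv2.CHAIN_APPROX_NONE)
    for c in cs:
        if cv2.contourArea(c)>300:
            r=cv2.minAreaRect(c); print(n,"wood",cv2.contourArea(c),r[0]);
            b=cv2.approxPolyDP(cv2.convexHull(c),5,True)[:,0]
            if 150<b[:,1].mean()<350 and 200<b[:,0].mean()<450:
                for q in b: print("   ",q,plane(k,q,10)[:2],plane(k,q,22)[:2])
print("socket",plane(S,(329,229),102),plane(D,(305,239),102))
print("pad",plane(D,(342,313),100))
print("spare",plane(S,(391,240),0),plane(D,(248,250),0))
a=cv2.imread("pics/side0.png")[220:360,240:400]; b=cv2.imread("pics/scene0.png")[190:330,235:395+50]
a=cv2.resize(a,None,fx=3.5,fy=3.5,interpolation=cv2.INTER_CUBIC); 
cv2.imwrite("pics/crop1.png",a)
E
```

```text
scene0 wood 323.5 (590.60009765625, 342.300048828125)
scene0 wood 425.0 (557.4999389648438, 333.0)
scene0 wood 1821.0 (607.6000366210938, 315.3000183105469)
scene0 wood 8940.0 (570.9490966796875, 373.9267578125)
scene0 wood 3067.5 (414.802001953125, 313.28857421875)
    [422 279] [440.4 240.2] [447.8 242.9]
    [456 322] [492.2 367. ] [499.  368.4]
    [407 351] [624.8 317. ] [630.3 319. ]
    [375 302] [565.4 186.3] [571.5 189.6]
scene0 wood 811.5 (540.2000732421875, 282.60003662109375)
scene0 wood 7147.0 (149.40428161621094, 270.3211975097656)
scene0 wood 1681.0 (310.4000244140625, 242.70004272460938)
    [354 244] [458.2  44.1] [465.4  48.9]
    [331 276] [572.3  57.3] [578.3  62. ]
    [270 244] [ 592.4 -127.7] [ 598.2 -121.1]
    [269 237] [ 577.1 -144.8] [ 583.1 -138.1]
    [285 217] [ 500.6 -155.4] [ 507.3 -148.6]
scene0 wood 2049.0 (111.5567626953125, 197.07423400878906)
scene0 wood 830.0 (562.368896484375, 84.9426040649414)
scene0 wood 317.5 (525.3846435546875, 58.076927185058594)
scene0 wood 760.0 (462.3209228515625, 23.473793029785156)
scene0 wood 1062.0 (415.5330200195312
[... 607 characters left out ...]
  44.3]
    [348 298] [ 587.1 -111.4] [ 583.7 -122.7]
    [344 305] [ 573.1 -130.3] [ 569.9 -141.3]
    [325 281] [548.9 -46.7] [546.1 -59.2]
side0 wood 1516.0 (292.3089904785156, 206.00563049316406)
    [263 214] [437.8 257.4] [436.8 239.8]
    [278 189] [497.1 381.1] [495.1 361.5]
    [322 194] [621.9 325. ] [617.8 306.3]
    [314 221] [571.2 194. ] [568.  177.5]
    [267 220] [445.4 226. ] [444.3 209. ]
side0 wood 6190.5 (245.314697265625, 155.5911865234375)
side0 wood 434.5 (88.37519836425781, 102.68998718261719)
side0 wood 2215.5 (137.62307739257812, 24.71538543701172)
socket [514.7   6.1 102. ] [512.9   2.9 102. ]
pad [ 540.1 -232.5  100. ]
spare [382.  108.9   0. ] [383.1 118.2   0. ]
```

View pics/crop1.png

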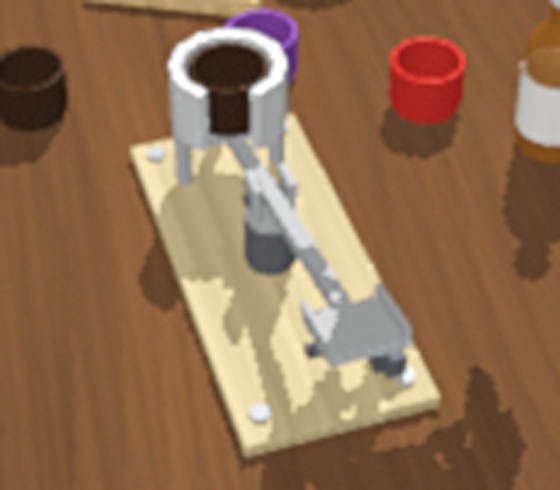

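The crop confirms it: dark brown cup in the slotted white tube on the board (crop (228,80)). The spare cup stands on the table at left, and purple and red are look-alikes. The dish is at (360,325), with catch feet at (313,350) and (388,362). Moving over the jig, with fingers closing.

{"method": "carry_out", "body": {"motion": [[[-27,-28,0],0.02,0],[[-54,-56,0],0.04,0],[[-81,-84,0],0.06,0],[[-108,-112,0],0.09,0],[[-135,-140,0],0.107,0]]}}

```text
t: 0.52
ee_pos: [538.3, -140.8, 230.6]
orientation: [-2.096, -2.339, 0.001]
contact_force: [0.1, -0.7, -0.6]
finger_gap: 0.296
grasp_force: 0.0
```

{"method": "carry_out", "body": {"motion": [[[0,0,0],0,0],[[0,0,0],0,0],[[0,0,0],0,0],[[0,0,0],0,0],[[0,0,0],0,0]]}}

```text
t: 0.93
ee_pos: [540.8, -139.1, 231.2]
orientation: [-2.098, -2.338, -0.0]
contact_force: [-0.2, -0.8, 0.6]
finger_gap: 0.001
grasp_force: 0.0
```

Run:
```python
from h import *
k=cam("wrist"); snap("wrist","w1.png"); import pickle; pickle.dump(k,open("w1.pkl","wb"))
snap("side","side1.png"); snap("scene","scene1.png"); s=state(); print(s["t"],s["ee_pos"],s["orientation"],s["contact_force"])
```

```text
1.0833 [ 540.57710143 -139.1993933   231.08672843] [-2.09760412e+00 -2.33828243e+00  8.61994801e-05] [-0.42486994  0.06995389 -0.41853095]
```

View pics/w1.png

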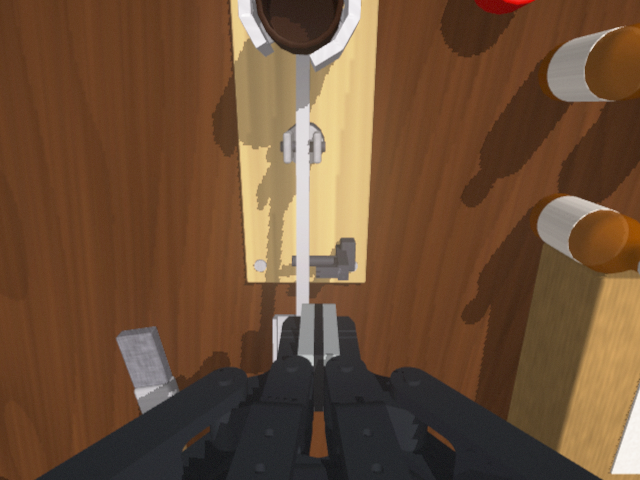

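Wrist view: bar along column 302, pivot (303,146), sill (315,261), catch post (347,257), socket mouth at top (300,15). The dish is mostly behind the fingers at about (302,335).

Run:
```python
from h import *
import pickle
np.set_printoptions(precision=1,suppress=True)
k=pickle.load(open("w1.pkl","rb"));S,D=cam("scene"),cam("side")
print("pivot",plane(k,(303,146),70))
for v in (80,120,180,220,280,300):
    im=cv2.imread("pics/w1.png")[v,285:325].astype(int); g=im.min(1); u=np.where(g>170)[0]; print(v,u.min()+285,u.max()+285)
print("bar", plane(k,(302.5,65),52),plane(k,(302.5,300),90))
print("sill",plane(k,(315,261),36),"post",plane(k,(347,257),50))
print("dish left edge near pivot",plane(k,(274,317),104))
print("board corners",[plane(k,q,10)[:2] for q in ((247,283),(365,283))])
for n,kk in (("side1",D),("scene1",S)):
    im=cv2.imread(f"pics/{n}.png")
    for p in ((540,-239,100),(523.5,-85,65),(514,4,102)): print(n,proj(kk,p))
```

```text
pivot [524.1 -85.1  70. ]Traceback (most recent call last):
  File "<stdin>", line 7, in <module>
    return umr_minimum(a, axis, None, out, keepdims, initial, where)
ValueError: zero-size array to reduction operation minimum which has no identity
```

Run:
```python
from h import *
import pickle
np.set_printoptions(precision=1,suppress=True)
k=pickle.load(open("w1.pkl","rb"));S,D=cam("scene"),cam("side")
print("bar", plane(k,(302.5,65),52),plane(k,(302.5,300),90))
print("sill",plane(k,(315,261),36),"post",plane(k,(347,257),50))
print("dish left edge near pivot",plane(k,(274,317),104))
print("board corners",[plane(k,q,10)[:2] for q in ((247,283),(365,283))])
```

```text
bar [517.6 -28.3  52. ] [ 535.9 -202.8   90. ]
sill [ 544.1 -189.9   36. ] post [ 571.1 -177.5   50. ]
dish left edge near pivot [ 515.2 -212.5  104. ]
board corners [array([ 479.4, -231.5]), array([ 597.7, -218.6])]
```

{"method": "carry_out", "body": {"motion": [[[0,-32,0],0,0],[[0,-64,-20],0,0],[[0,-96,-50],0,0],[[0,-96,-85],0,0],[[0,-96,-115],0,0]]}}

```text
t: 1.5
ee_pos: [540.3, -237.6, 114.8]
orientation: [2.101, 2.335, -0.0]
contact_force: [-0.1, 0.6, -0.3]
finger_gap: -0.002
grasp_force: 0.0
```

{"method": "carry_out", "body": {"motion": [[[0,0,-3],0,0],[[0,0,-6],0,0],[[0,0,-9],0,0],[[0,0,-12],0,0],[[0,0,-15],0,0]]}}

```text
t: 1.92
ee_pos: [542.0, -236.4, 103.7]
orientation: [2.096, 2.335, 0.002]
contact_force: [-0.0, 0.4, 0.6]
finger_gap: 0.002
grasp_force: 0.0
```

Run:
```python
from h import *
S,D=cam("scene"),cam("side")
im=snap("side","side2.png"); s=state(); print(s["t"],s["ee_pos"],s["contact_force"])
u,v=proj(D,s["ee_pos"]).astype(int)
cv2.imwrite("pics/crop2.png",cv2.resize(im[v-70:v+50,u-80:u+80,::-1],None,fx=4,fy=4,interpolation=cv2.INTER_CUBIC))
```

```text
1.9667 [ 541.340749   -236.15523857  102.73462306] [-0.06374529 -0.25026936  0.53552405]
```

View pics/crop2.png

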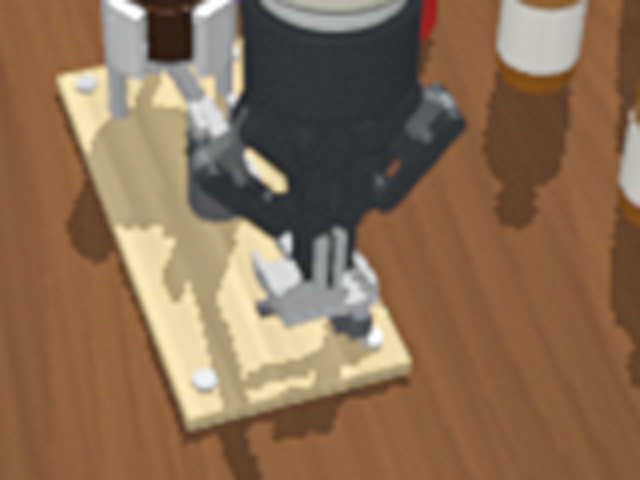

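The closed fingertips (330,260) are between the dish's cheeks (270,275) and (365,275). Pressing down.

{"method": "carry_out", "body": {"motion": [[[0,0,-5],0,0],[[0,0,-10],0,0],[[0,0,-15],0,0],[[0,0,-20],0,0],[[0,0,-25],0,0]]}}

```text
t: 2.38
ee_pos: [541.0, -236.8, 76.7]
orientation: [2.098, 2.335, 0.001]
contact_force: [1.1, -2.8, 3.4]
finger_gap: -0.004
grasp_force: 2.2
```

{"method": "carry_out", "body": {"motion": [[[0,0,-5],0,0],[[0,0,-10],0,0],[[0,0,-15],0,0],[[0,0,-20],0,0],[[0,0,-25],0,0]]}}

```text
t: 2.8
ee_pos: [540.5, -236.0, 51.1]
orientation: [2.1, 2.336, 0.001]
contact_force: [0.3, -0.2, 5.9]
finger_gap: 0.002
grasp_force: 3.2
```

{"method": "carry_out", "body": {"motion": [[[0,0,-1],0,0],[[0,0,-2],0,0],[[0,0,-3],0,0],[[0,0,-4],0,0],[[0,0,-5],0,0]]}}

```text
t: 3.22
ee_pos: [540.3, -235.5, 46.3]
orientation: [-2.1, -2.336, -0.002]
contact_force: [1.2, 0.3, 6.4]
finger_gap: -0.004
grasp_force: 3.3
```

{"method": "carry_out", "body": {"motion": [[[0,0,-1],0,0],[[0,0,-2],0,0],[[0,0,-3],0,0],[[0,0,-4],0,0],[[0,0,-4],0,0]]}}

```text
t: 3.63
ee_pos: [540.2, -235.0, 42.1]
orientation: [-2.099, -2.336, -0.002]
contact_force: [1.5, 0.7, 6.9]
finger_gap: -0.0
grasp_force: 3.3
```

{"method": "carry_out", "body": {"motion": [[[0,0,-0.5],0,0],[[0,0,-1],0,0],[[0,0,-1.5],0,0],[[0,0,-2],0,0],[[0,0,-2],0,0]]}}

```text
t: 4.05
ee_pos: [540.2, -234.8, 40.6]
orientation: [-2.099, -2.335, -0.002]
contact_force: [0.8, 2.6, 9.3]
finger_gap: -0.002
grasp_force: 4.4
```

{"method": "carry_out", "body": {"motion": [[[0,0,-0.5],0,0],[[0,0,-1],0,0],[[0,0,-1],0,0],[[0,0,-1],0,0],[[0,0,-1],0,0]]}}

```text
t: 4.47
ee_pos: [540.3, -234.8, 40.4]
orientation: [-2.099, -2.335, -0.003]
contact_force: [-0.4, 3.0, 13.7]
finger_gap: -0.002
grasp_force: 6.3
```

{"method": "carry_out", "body": {"motion": [[[1.5,0.2,0],0.01,0],[[3,0.3,0],0.02,0],[[4.5,0.5,0],0.03,0],[[6,0.7,0],0.04,0],[[7.5,1,0],0.05,0]]}}

```text
t: 4.88
ee_pos: [544.8, -234.1, 40.1]
orientation: [-2.035, -2.385, 0.004]
contact_force: [-10.0, -0.4, 18.6]
finger_gap: 0.005
grasp_force: 9.2
```

{"method": "carry_out", "body": {"motion": [[[1.5,0.3,0],0.01,0],[[3,0.6,0],0.02,0],[[4.5,0.8,0],0.03,0],[[6,1.1,0],0.04,0],[[7.4,1.4,0],0.05,0]]}}

```text
t: 5.3
ee_pos: [552.1, -232.9, 40.1]
orientation: [-1.975, -2.435, 0.004]
contact_force: [-9.9, 0.1, 19.8]
finger_gap: -0.001
grasp_force: 9.3
```

{"method": "carry_out", "body": {"motion": [[[1,0.2,0.4],0.01,0],[[2.5,0.5,0.6],0.02,0],[[4,0.8,0.6],0.03,0],[[5.5,1.2,0.6],0.04,0],[[7.3,1.8,0.6],0.05,0]]}}

```text
t: 5.72
ee_pos: [559.7, -231.1, 40.4]
orientation: [-1.914, -2.484, 0.003]
contact_force: [-8.0, -0.2, 15.7]
finger_gap: -0.0
grasp_force: 7.7
```

{"method": "carry_out", "body": {"motion": [[[1.5,0.4,0],0.01,0],[[3,0.8,0],0.02,0],[[4.5,1.2,0],0.03,0],[[6,1.6,0],0.04,0],[[7.3,2.1,0],0.05,0]]}}

```text
t: 6.13
ee_pos: [566.9, -229.2, 40.5]
orientation: [-1.851, -2.531, 0.004]
contact_force: [-8.5, -1.5, 16.6]
finger_gap: -0.001
grasp_force: 8.3
```

{"method": "carry_out", "body": {"motion": [[[1,0.3,0],0.005,0],[[2,0.6,0],0.01,0],[[2,0.6,0],0.01,0],[[2,0.6,0],0.01,0],[[2,0.6,0],0.01,0]]}}

```text
t: 6.55
ee_pos: [569.2, -228.5, 40.6]
orientation: [-1.84, -2.54, 0.003]
contact_force: [-7.0, -0.4, 16.1]
finger_gap: -0.0
grasp_force: 8.0
```

{"method": "carry_out", "body": {"motion": [[[1,0.3,0],0,0],[[2,0.6,0],0,0],[[3,0.9,0],0,0],[[3,0.9,0],0,0],[[3,0.9,0],0,0]]}}

```text
t: 6.97
ee_pos: [572.0, -227.6, 40.7]
orientation: [-1.839, -2.54, 0.003]
contact_force: [-7.8, -0.7, 17.2]
finger_gap: -0.002
grasp_force: 8.4
```

Run:
```python
from h import *
S,D=cam("scene"),cam("side")
im=snap("side","side3.png"); s=state(); print(s["t"],s["ee_pos"],s["contact_force"])
u,v=proj(D,s["ee_pos"]).astype(int)
cv2.imwrite("pics/crop3.png",cv2.resize(im[v-90:v+30,u-100:u+60,::-1],None,fx=4.5,fy=4.5,interpolation=cv2.INTER_CUBIC))
```

```text
7.0167 [ 571.97960871 -227.56527888   40.6939246 ] [-7.37980364 -0.22201949 17.51895055]
```

View pics/crop3.png

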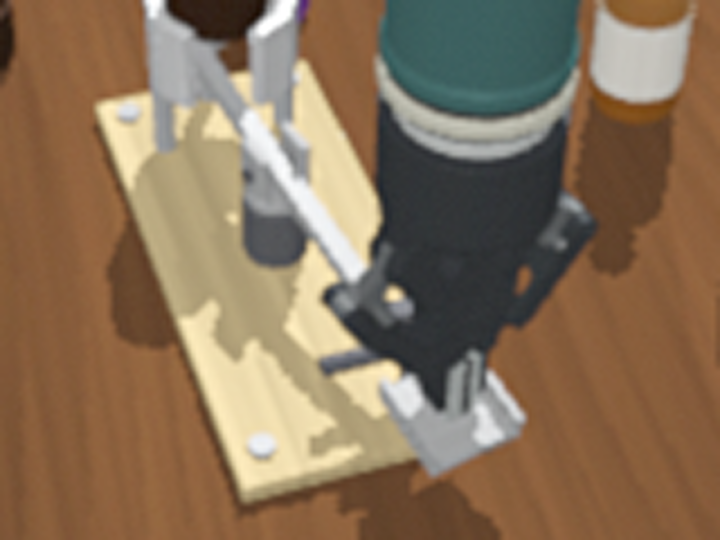

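The fingers (465,390) are mid-dish between the cheeks (395,395) and (510,400), and the lever has swung well along. I'll go on until the side force shows the post.

{"method": "carry_out", "body": {"motion": [[[1,0.3,0],0,0],[[2,0.6,0],0,0],[[3,0.9,0],0,0],[[3,0.9,0],0,0],[[3,0.9,0],0,0]]}}

```text
t: 7.43
ee_pos: [573.2, -227.3, 40.5]
orientation: [-1.837, -2.539, 0.007]
contact_force: [-12.7, -2.8, 20.2]
finger_gap: -0.001
grasp_force: 9.7
```

{"method": "carry_out", "body": {"motion": [[[0.5,0.2,0.2],0,0],[[1,0.3,0.3],0,0],[[1.5,0.5,0.3],0,0],[[2,0.6,0.3],0,0],[[2,0.6,0.3],0,0]]}}

```text
t: 7.85
ee_pos: [575.0, -227.1, 40.5]
orientation: [-1.837, -2.539, 0.008]
contact_force: [-13.4, -4.8, 18.8]
finger_gap: 0.001
grasp_force: 9.1
```

Post felt. Letting it rise.

{"method": "carry_out", "body": {"motion": [[[0,0,1],0,0],[[0,0,2],0,0],[[0,0,3],0,0],[[0,0,4],0,0],[[0,0,5],0,0]]}}

```text
t: 8.27
ee_pos: [577.8, -226.3, 44.1]
orientation: [-1.841, -2.542, 0.002]
contact_force: [-4.3, -2.7, 3.6]
finger_gap: 0.001
grasp_force: 2.7
```

{"method": "carry_out", "body": {"motion": [[[0,0,2],0,0],[[0,0,4],0,0],[[0,0,6],0,0],[[0,0,8],0,0],[[0,0,10],0,0]]}}

```text
t: 8.68
ee_pos: [579.5, -225.8, 54.5]
orientation: [-1.843, -2.543, -0.002]
contact_force: [0.6, -0.5, 0.3]
finger_gap: -0.002
grasp_force: 0.0
```

{"method": "carry_out", "body": {"motion": [[[0,0,20],0,0],[[0,0,50],0,0],[[0,0,90],0,20],[[0,20,130],0,40],[[0,45,165],-0.05,85]]}}

```text
t: 9.1
ee_pos: [580.1, -184.6, 218.7]
orientation: [1.908, 2.494, 0.002]
contact_force: [1.3, -0.1, 1.1]
finger_gap: 0.418
grasp_force: 0.0
```

{"method": "carry_out", "body": {"motion": [[[-10,40,0],-0.05,85],[[-20,80,0],-0.1,85],[[-32,120,0],-0.16,85],[[-45,160,0],-0.16,85],[[-52,200,0],-0.16,85]]}}

```text
t: 9.52
ee_pos: [526.1, 18.0, 216.6]
orientation: [-2.1, -2.336, -0.001]
contact_force: [0.2, -0.3, 0.1]
finger_gap: 0.997
grasp_force: 0.0
```

{"method": "carry_out", "body": {"motion": [[[-4,35,0],0,85],[[-8,70,0],0,85],[[-8,70,0],0,85],[[-8,70,0],0,85],[[-8,70,0],0,85]]}}

```text
t: 9.93
ee_pos: [519.5, 86.0, 216.6]
orientation: [2.098, 2.338, -0.0]
contact_force: [0.6, 0.1, -0.2]
finger_gap: 0.996
grasp_force: 0.0
```

Run:
```python
from h import *
import pickle
s=state(); print(s["t"],s["ee_pos"],s["orientation"],s["finger_gap"])
k=cam("wrist"); snap("wrist","w2.png"); pickle.dump(k,open("w2.pkl","wb")); a=snap("side","side4.png"); snap("scene","scene4.png")
```

```text
9.9333 [519.51434639  86.04654051 216.5607768 ] [ 2.09788363e+00  2.33826215e+00 -5.84760059e-06] 0.9963499911347496
```

View pics/w2.png

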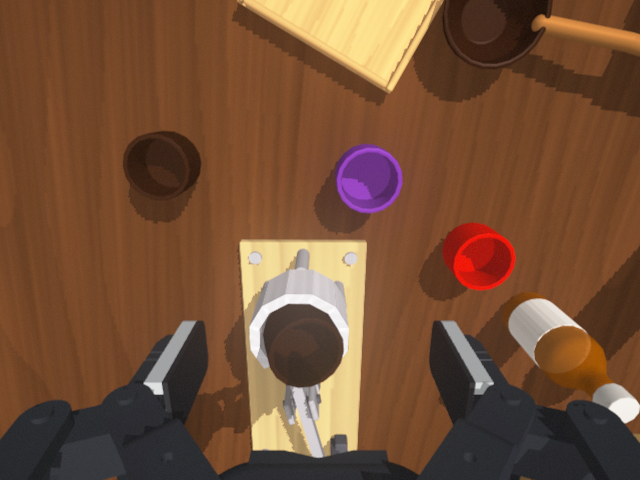

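Wrist view: hooked lever at the bottom (310,430). The cup stands up out of the tube, rim centre about (304,345), and the tray corner is at the top. Measuring the cup rim and the tray.

Run:
```python
from h import *
import pickle
np.set_printoptions(precision=1,suppress=True)
k=pickle.load(open("w2.pkl","rb"));S,D=cam("scene"),cam("side")
im=cv2.imread("pics/w2.png"); hsv=cv2.cvtColor(im,cv2.COLOR_BGR2HSV)
m=((hsv[:,:,2]<75)&(im[:,:,2].astype(int)-im[:,:,0]>8)).astype(np.uint8); m[:, :245]=0;m[:,360:]=0;m[:290]=0;m[400:]=0
cs,_=cv2.findContours(m,cv2.RETR_EXTERNAL,cv2.CHAIN_APPROX_NONE); c=max(cs,key=cv2.contourArea)
print(cv2.boundingRect(c),cv2.fitEllipse(c),cv2.minEnclosingCircle(c))
x,y,w,h=cv2.boundingRect(c)
for z in (123,130,137):
    l=plane(k,(x,y+h/2),z);r=plane(k,(x+w,y+h/2),z);print(z,np.linalg.norm(r-l),(l+r)/2, plane(k,cv2.fitEllipse(c)[0],z))
print("slow socket far rim", plane(k,(302,297),102))
# cup in side/scene crops
out=[]
for n,kk in (("side4",D),("scene4",S)):
    u,v=proj(kk,(514,4,130)).astype(int); a=cv2.imread(f"pics/{n}.png")[v-35:v+35,u-45:u+45]; out.append(cv2.resize(a,None,fx=4.4,fy=6.6*4.4/6.6,interpolation=cv2.INTER_CUBIC)); print(n,u-45,v-35)
cv2.imwrite("pics/crop4.png",np.hstack(out))
for n,kk in (("scene4",S),("side4",D)):
    im=cv2.imread(f"pics/{n}.png"); hsv=cv2.cvtColor(im,cv2.COLOR_BGR2HSV); m=cv2.inRange(hsv,(14,50,150),(30,150,255))
    u,v=proj(kk,(533,275,15)).astype(int)
    for c in cv2.findContours(m,cv2.RETR_EXTERNAL,cv2.CHAIN_APPROX_NONE)[0]:
        if cv2.contourArea(c)>300 and cv2.pointPolygonTest(c,(float(u),float(v)),False)>0:
            r=cv2.minAreaRect(c); M=cv2.moments(c); q=(M['m10']/M['m00'],M['m01']/M['m00']); print(n,"tray",q,[plane(kk,q,z)[:2] for z in (6,14,22)])
```

```text
(273, 329, 66, 58) ((307.1927185058594, 359.7020568847656), (46.59297561645508, 67.83103942871094), 62.32430648803711) ((306.5816345214844, 356.16326904296875), 34.034263610839844)
123 46.39817815389676 [520.7   2.1 123. ] [521.7   0.8 123. ]
130 45.023898963331334 [520.4   7.1 130. ] [521.4   5.8 130. ]
137 43.649619772766 [520.2  12.  137. ] [521.1  10.8 137. ]
slow socket far rim [513.6  38.5 102. ]
side4 260 193
scene4 283 186
scene4 tray (415.3110495135605, 313.64389368987446) [array([530.2, 279. ]), array([534.5, 280.6]), array([538.8, 282.2])]
side4 tray (292.45120869372363, 206.32546019072961) [array([525.7, 284.2]), array([524.1, 272.2]), array([522.5, 260.3])]
```

View pics/crop4.png

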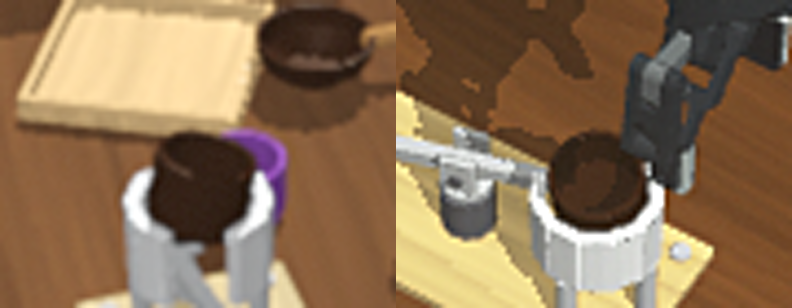

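The cup leans a little towards +y, rim centre about (518,15) at z≈130. I'll grasp across the jig's y just above the tube.

{"method": "carry_out", "body": {"motion": [[[0,-25,0],0,85],[[-1,-50,0],0,85],[[-1.5,-75,-15],0,85],[[-1.5,-75,-40],0,85],[[-1.5,-75,-60],0,85]]}}

```text
t: 10.5
ee_pos: [518.4, 8.0, 156.2]
orientation: [2.104, 2.331, 0.001]
contact_force: [-0.2, 0.6, -0.5]
finger_gap: 0.992
grasp_force: 0.0
```

{"method": "carry_out", "body": {"motion": [[[0,0,-15],0,85],[[0,0,-28],0,85],[[0,0,-38],0,85],[[0,0,-46],0,85],[[0,0,-49],0,85]]}}

```text
t: 10.92
ee_pos: [517.3, 10.1, 106.3]
orientation: [-2.1, -2.335, 0.002]
contact_force: [-0.9, 0.5, 0.2]
finger_gap: 0.996
grasp_force: 0.0
```

Run:
```python
from h import *
S,D=cam("scene"),cam("side")
s=state(); print(s["t"],s["ee_pos"],s["contact_force"])
o=[]
for n,kk in (("side",D),("scene",S)):
    im=snap(n,n+"5.png"); u,v=proj(kk,(516,8,125)).astype(int); o.append(cv2.resize(im[v-45:v+45,u-40:u+40,::-1],None,fx=5,fy=5,interpolation=cv2.INTER_CUBIC))
cv2.imwrite("pics/crop5.png",np.hstack(o))
```

```text
10.9167 [517.31601955  10.11144754 106.2982919 ] [-0.89452035  0.52008357  0.22483957]
```

View pics/crop5.png

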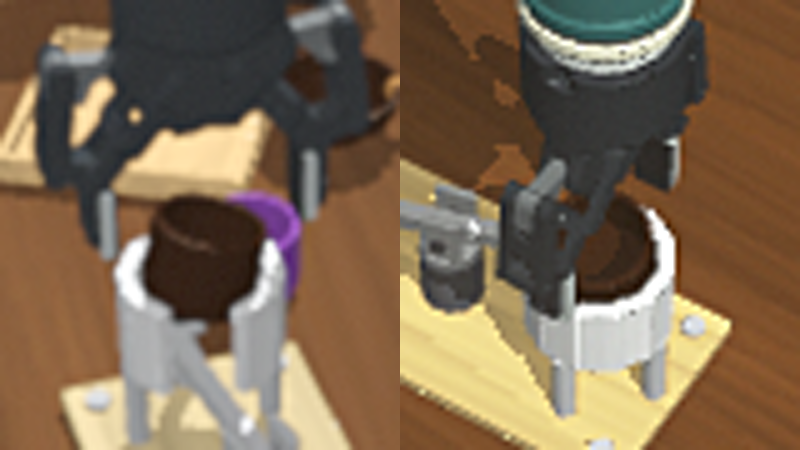

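The fingertips straddle the cup clear above the tube rim (side crop tips at (105,250) and (310,215), cup at (205,250)). Closing.

{"method": "carry_out", "body": {"motion": [[[0,0,0],0,45],[[0,0,0],0,45],[[0,0,0],0,45],[[0,0,0],0,45],[[0,0,0],0,45]]}}

```text
t: 11.43
ee_pos: [518.0, 10.7, 109.0]
orientation: [2.099, 2.337, -0.0]
contact_force: [-3.0, -1.3, 5.5]
finger_gap: 0.619
grasp_force: 60.9
```

{"method": "carry_out", "body": {"motion": [[[0,0,0],0,45],[[0,0,2],0,45],[[0,0,4],0,45],[[0,0,7],0,45],[[0,0,10],0,45]]}}

```text
t: 11.85
ee_pos: [518.2, 10.9, 118.0]
orientation: [2.099, 2.337, 0.001]
contact_force: [-0.2, 0.3, 0.2]
finger_gap: 0.619
grasp_force: 61.6
```

{"method": "carry_out", "body": {"motion": [[[0,0,25],0,45],[[0,0,55],0,45],[[0,0,90],0,45],[[0,10,110],0,45],[[0,30,115],0,45]]}}

```text
t: 12.27
ee_pos: [521.2, 39.9, 238.5]
orientation: [2.097, 2.329, 0.009]
contact_force: [0.9, 0.4, -0.6]
finger_gap: 0.617
grasp_force: 61.9
```

{"method": "carry_out", "body": {"motion": [[[2,33,0],0,45],[[4,66,0],0,45],[[6,100,0],0,45],[[8,135,0],0,45],[[10,165,0],0,45]]}}

```text
t: 12.68
ee_pos: [528.0, 208.1, 233.1]
orientation: [2.099, 2.337, 0.002]
contact_force: [0.5, 0.7, -0.0]
finger_gap: 0.617
grasp_force: 61.9
```

{"method": "carry_out", "body": {"motion": [[[0,0,0],0,45],[[0,0,0],0,45],[[0,0,0],0,45],[[0,0,0],0,45],[[0,0,0],0,45]]}}

```text
t: 13.1
ee_pos: [528.0, 204.6, 232.6]
orientation: [2.101, 2.335, -0.0]
contact_force: [0.5, 0.6, -0.2]
finger_gap: 0.616
grasp_force: 61.9
```

Run:
```python
from h import *
import pickle
s=state(); print(s["t"],s["ee_pos"],s["orientation"],s["finger_gap"])
k=cam("wrist"); snap("wrist","w3.png"); pickle.dump(k,open("w3.pkl","wb")); a=snap("side","side6.png"); snap("scene","scene6.png")
```

```text
13.1 [528.03164596 204.62066483 232.61524195] [ 2.10107157e+00  2.33537195e+00 -3.61839868e-04] 0.6158800004323232
```

View pics/w3.png

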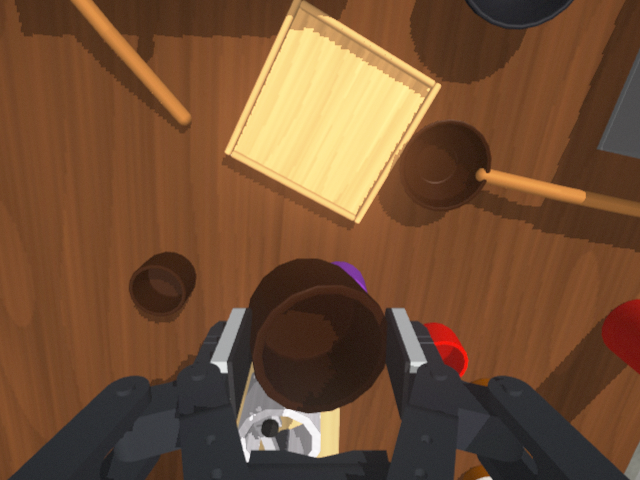

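The cup is held between the fingers (rim centre (320,348)). All tray corners are visible: (299,2), (440,86), (357,221), (228,152).

Run:
```python
from h import *
import pickle
np.set_printoptions(precision=1,suppress=True)
k=pickle.load(open("w3.pkl","rb"))
P=[plane(k,q,22)[:2] for q in ((299,2),(440,86),(357,221),(228,152))]; print(np.array(P),np.mean(P,0),[np.linalg.norm(P[i]-P[i-1]) for i in range(4)])
for z in (245,255,262): print(z,plane(k,(320,348),z),[np.linalg.norm(plane(k,(252,340),z)-plane(k,(386,340),z))])
for rz,y in ((255,205),(250,205)):
  for t in (0,0.15,0.3,.45):
    ax=np.array([0,np.sin(t),np.cos(t)]); f=np.array([0,np.cos(t),-np.sin(t)])*27; c=np.array([528,y,rz-25])  # grip mid
    top=c+ax*15; bot=c-ax*25
    print(t,[proj(k,p)[1].round() for p in (top+f,top-f,top,bot+f)])
```

```text
[[496.8 362.6]
 [618.8 314.2]
 [566.3 191.3]
 [445.3 241.6]] [531.8 277.4] [np.float64(131.49314167715926), np.float64(131.27883878432039), np.float64(133.61512807483632), np.float64(130.9931920056653)]
245 [529.7 201.1 245. ] [np.float64(51.078239647684946)]
255 [529.  207.8 255. ] [np.float64(47.16039262443369)]
262 [528.4 212.6 262. ] [np.float64(44.41789970815776)]
0 [np.float64(274.0), np.float64(396.0), np.float64(339.0), np.float64(239.0)]
0.15 [np.float64(265.0), np.float64(398.0), np.float64(334.0), np.float64(244.0)]
0.3 [np.float64(257.0), np.float64(398.0), np.float64(328.0), np.float64(251.0)]
0.45 [np.float64(251.0), np.float64(396.0), np.float64(322.0), np.float64(259.0)]
0 [np.float64(269.0), np.float64(388.0), np.float64(332.0), np.float64(235.0)]
0.15 [np.float64(260.0), np.float64(389.0), np.float64(327.0), np.float64(241.0)]
0.3 [np.float64(252.0), np.float64(389.0), np.float64(321.0), np.float64(247.0)]
0.45 [np.float64(247.0), np.float64(386.0), np.float64(315.0), np.float64(255.0)]
```

{"method": "carry_out", "body": {"motion": [[[1,20,0],0,45],[[2,45,0],0,45],[[4,73,-15],0,45],[[4,73,-50],0,45],[[4,73,-85],0,45]]}}

```text
t: 13.67
ee_pos: [534.1, 280.7, 149.3]
orientation: [2.097, 2.337, 0.009]
contact_force: [-0.7, 0.2, -1.2]
finger_gap: 0.615
grasp_force: 61.9
```

{"method": "carry_out", "body": {"motion": [[[0,0,-25],0,45],[[0,0,-48],0,45],[[0,0,-68],0,45],[[0,0,-82],0,45],[[0,0,-90],0,45]]}}

```text
t: 14.08
ee_pos: [530.6, 277.6, 55.1]
orientation: [-2.099, -2.335, 0.006]
contact_force: [0.1, 0.7, -0.3]
finger_gap: 0.616
grasp_force: 61.9
```

Run:
```python
from h import *
S,D=cam("scene"),cam("side")
s=state(); print(s["t"],s["ee_pos"],s["contact_force"])
o=[]
for n,kk in (("side",D),("scene",S)):
    im=snap(n,n+"7.png"); u,v=proj(kk,(532,278,45)).astype(int); print(u-40,v-45);o.append(cv2.resize(im[v-45:v+45,u-40:u+40,::-1],None,fx=5,fy=5,interpolation=cv2.INTER_CUBIC))
cv2.imwrite("pics/crop7.png",np.hstack(o))
```

```text
14.0833 [530.60758946 277.56385426  55.09917984] [ 0.10307469  0.71140261 -0.33222195]
254 150
376 260
```

View pics/crop7.png

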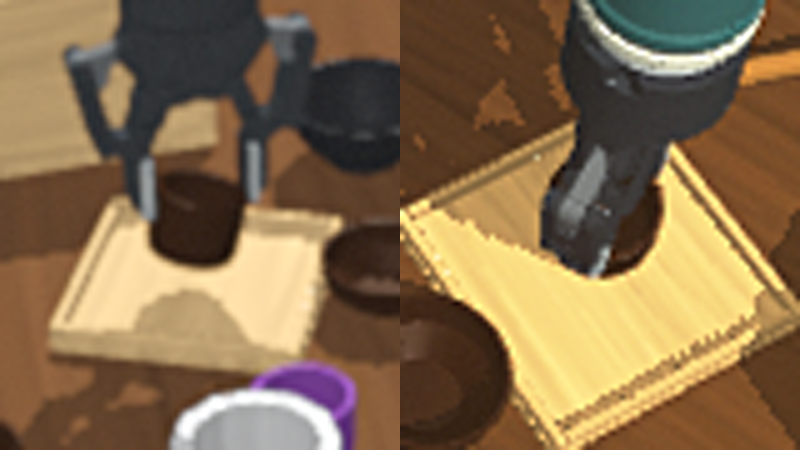

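The cup hangs over the tray, base at side crop (195,265), leaning a little back. Lowering by feel.

{"method": "carry_out", "body": {"motion": [[[0,0,-3],0,45],[[0,0,-6],0,45],[[0,0,-9],0,45],[[0,0,-12],0,45],[[0,0,-15],0,45]]}}

```text
t: 14.6
ee_pos: [532.4, 279.0, 43.1]
orientation: [2.099, 2.337, 0.002]
contact_force: [-0.0, 0.7, -1.0]
finger_gap: 0.617
grasp_force: 61.9
```

{"method": "carry_out", "body": {"motion": [[[0,0,-1],0,45],[[0,0,-2],0,45],[[0,0,-3],0,45],[[0,0,-4],0,45],[[0,0,-5],0,45]]}}

```text
t: 15.02
ee_pos: [532.1, 278.9, 37.6]
orientation: [2.099, 2.337, 0.0]
contact_force: [0.4, 0.1, 0.3]
finger_gap: 0.614
grasp_force: 61.9
```

{"method": "carry_out", "body": {"motion": [[[0,0,-0.8],0,45],[[0,0,-1.6],0,45],[[0,0,-2.4],0,45],[[0,0,-3.2],0,45],[[0,0,-4],0,45]]}}

```text
t: 15.43
ee_pos: [532.1, 278.8, 34.3]
orientation: [2.099, 2.337, -0.0]
contact_force: [-3.5, -1.4, 9.8]
finger_gap: 0.62
grasp_force: 63.1
```

Contact. Opening gently.

{"method": "carry_out", "body": {"motion": [[[0,0,0.5],0,50],[[0,0,0.5],0,60],[[0,0,0.5],0,70],[[0,0,0.5],0,78],[[0,0,0.5],0,82]]}}

```text
t: 15.85
ee_pos: [532.0, 278.8, 34.0]
orientation: [-2.1, -2.337, 0.0]
contact_force: [-0.1, -0.1, -0.2]
finger_gap: 0.957
grasp_force: 0.0
```

{"method": "carry_out", "body": {"motion": [[[0,0,4],0,85],[[0,0,15],0,85],[[0,0,45],0,85],[[0,0,80],0,85],[[0,0,120],0,85]]}}

```text
t: 16.27
ee_pos: [530.6, 278.1, 154.4]
orientation: [-2.099, -2.336, 0.005]
contact_force: [0.6, 0.6, 0.4]
finger_gap: 0.997
grasp_force: 0.0
```

{"method": "carry_out", "body": {"motion": [[[0,-25,15],0,85],[[0,-50,30],0,85],[[0,-75,50],0,85],[[0,-75,75],0,85],[[0,-75,75],0,85]]}}

```text
t: 16.68
ee_pos: [535.2, 203.6, 236.3]
orientation: [2.098, 2.331, 0.015]
contact_force: [1.4, 0.6, 0.3]
finger_gap: 0.995
grasp_force: 0.0
```

Run:
```python
from h import *
import pickle
s=state(); print(s["t"],s["ee_pos"],s["contact_force"])
k=cam("wrist"); snap("wrist","w4.png"); pickle.dump(k,open("w4.pkl","wb")); snap("side","side8.png"); snap("scene","scene8.png")
a=cv2.imread("pics/w4.png"); b=cv2.imread("pics/side8.png")[150:360,220:400]
b=cv2.resize(b,(int(180*480/210),480),interpolation=cv2.INTER_CUBIC)
o=np.hstack([a,b]); cv2.imwrite("pics/both.png",cv2.resize(o,None,fx=0.75,fy=0.75)); print(o.shape)
```

```text
16.6833 [535.19412158 203.56380777 236.32098297] [1.40128276 0.59895623 0.31722271]
(480, 1051, 3)
```

View pics/both.png

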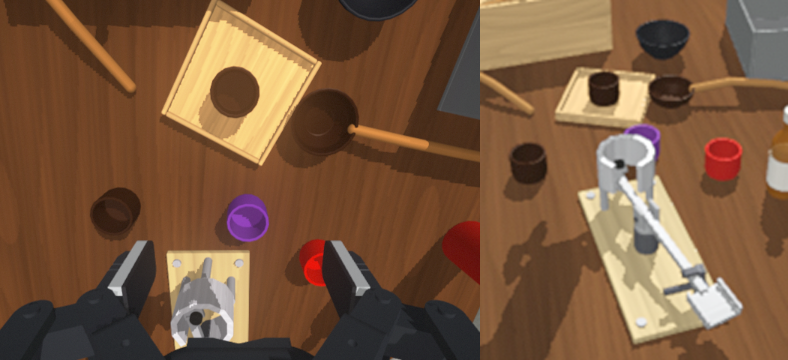

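The cup stands upright in the tray (rim centre (235,92), tray corners (217,0), (320,64), (260,165), (164,112)). The lever is still hooked under the catch. Checking how well it is centred.

Run:
```python
from h import *
import pickle
np.set_printoptions(precision=1,suppress=True)
k=pickle.load(open("w4.pkl","rb"))
im=cv2.imread("pics/w4.png"); m=(im.max(2)<110).astype(np.uint8); w=np.zeros_like(m); w[75:165,265:360]=1; m*=w
c=max(cv2.findContours(m,cv2.RETR_EXTERNAL,cv2.CHAIN_APPROX_NONE)[0],key=cv2.contourArea); e=cv2.fitEllipse(c); print(e,cv2.boundingRect(c))
print("cup",plane(k,e[0],35),plane(k,e[0],46))
a=3/4
P=[plane(k,(u/a,v/a),22)[:2] for u,v in ((217,1),(320,64),(260,165),(164,112))]; print(np.array(P),np.mean(P,0))
```

```text
((312.3665466308594, 122.81327056884766), (63.39321517944336, 65.73854064941406), 172.034423828125) (281, 89, 64, 68)
cup [525.7 273.9  35. ] [525.7 274.3  46. ]
[[498.4 362.8]
 [618.4 313.5]
 [566.4 189.9]
 [445.9 242.4]] [532.3 277.2]
```

```bash
python3 -c "
from h import *
print(arm.finish_job())"
```

```text
the job is handed in; nothing more can be done
None
```

I handed the job in at about 17 s: the cup stands upright in the drying tray, about 7 mm off its centre, the lever is still hooked, and my readings while pressing the lever stayed at or below 20 N downward (about 24 N with the sideways push included).

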